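# Drain the lid of the ultrasonic parts cleaner

## Task

The ultrasonic parts cleaner has finished its cycle and its wet lid must drip off over the tank: first take the handlebar stem off the closed lid and set it down, not dropped, flat on the free floor of the steel parts tray. Then lift the self-closing lid against its spring until the pins at its ends stand between the two lines engraved on the quadrants, not swinging it past the upper line, and keep it there: finish with the gripper still holding the lid steady, because it springs shut when let go. Leave everything else on the bench where it is.

Things in the scene. Friction and masses are not known exactly. Their poses are not given: they have to be found in the camera images.
- cleaner: Benchtop ultrasonic cleaner, a stainless steel box 170 (x) by 270 (y) by 175 mm high, black control panel with two knobs on its front; fixed. Origin: centre of its underside on the bench; x points from the front panel to the hinged back, y along its long side. Its flat lid is 268 mm long (y), 172 mm deep and 6 mm thick; top face 183 mm above the bench when closed.
- lid (a joint): Opening angle of the cleaner's lid, rad: 0 closed, grows as the front edge rises, stop at 1.2. At 0.50 and 0.70 the lid's pins meet the lower and upper line on the quadrants; mid-way is 0.60. A hinge spring shuts it when let go: with the lid's 0.4 kg, the handle needs a lift of about 5 N straight up when closed and about 11 N at 0.6.
- lid_handle (a point): Middle of the bar of the lid's bow handle: round steel bar 12 mm thick along the cleaner's y, straight for 92 mm, 110 mm between its legs. Bar centre is 40 mm above the lid's top face, and with the lid closed 144 mm in front (-x) of the hinge axis and 43 mm above it; moves with the lid.
- lid_hinge (a point): Middle of the lid's hinge axis at the back top edge of the cleaner: 92 mm behind the cleaner's origin (+x) and 180 mm above the bench; the axis runs along the cleaner's y. Does not move with the lid.
- lines_mid (a point): Point mid-way between the two engraved black lines on the outer rim of the quadrant at the cleaner's +y end. A quadrant, an upright aluminium plate centred on the hinge, stands at each end of the cleaner (y = +-144 mm), up to 275 mm above the bench, with an arc slot of 75 mm radius in which a pin on the lid runs. The lines cross the rim 80 to 96 mm from the hinge.
- stem_center (a point): Handlebar stem, bare aluminium, 143 mm long, 42 high, 44 wide, 0.11 to 0.22 kg: upright steerer clamp (38 mm diameter) at its -y end, crosswise bar clamp (42 mm) at +y, between them a round tube 31 mm thick, bare for 50 mm. Point: middle of the tube, on its axis, 21 mm above what the stem lies on; y along the tube, z up. Starts flat on the lid behind the handle, roughly along it.
- stem: The same stem, origin straight below stem_center on its underside.
- tray_floor (a point): Centre of the inner floor of the steel parts tray, 3 mm above the bench. Open box 260 (x) by 170 (y) by 30 mm high, walls 3 mm, held to the bench; axes are the tray's, z up. The stem must lie on this floor, its middle within 100 mm of the centre along x and 60 mm along y, not leaning on a wall or the bearing cup.
- bearing_cup: Bystander: dark steel ring 42 mm across and 12 mm high, lying in the tray near its +x end (about 97 mm from the tray's centre). Origin at the centre of its underside.
- lube_bottle: Bystander: black bottle 44 mm across, 130 mm high, standing behind the cleaner. Origin under its centre.
- grease_tub: Bystander: white jar 68 mm across, 60 mm high, standing beyond the tray. Origin under its centre.
- mug: Bystander: white mug 80 mm across, 92 mm high, at the back of the bench. Origin under its centre.
- screwdriver: Bystander: screwdriver lying at the right side of the bench. Origin under its middle.
- cassette: Bystander: sprocket cassette, 110 mm across, 28 mm high, lying at the right of the bench, near the robot. Origin under its centre.

How it is judged:
By the outcome, as a careful person would: the job done as asked, in the order asked, and still so for the second after the job is handed in, while the arm keeps its last pose, push and grip.
It also fails if it takes over 58 s, if anything falls off the work surface, if the arm or the gripper's body presses on something with over 40 N, if the wrist force passes 120 N, or if a joint passes its speed limit or range.

## Robot

A 6-joint arm with a two-finger parallel gripper is mounted at the origin on the work surface. World frame = base frame: x ahead of the robot, y to its left, z up, the work surface at z = 0. Lengths are in m, angles in degrees, forces in N, time in s.
With the tool pointing down it reaches from about 0.4 to 0.825 m from the base axis. Payload 7 kg.
Tool frame: the origin (TCP) lies midway between the tips of the shut fingers; the grasp point (between the pads) lies 19 mm behind it (robot.pinch_z is the distance from the TCP to the grasp point, in m); z points along the fingers, y is the line along which they close (so a half turn about z gives the same grasp; the last joint's range is limited). The gripper opens to 88 mm and grips with 3 to 60 N. Pads are 19 mm wide; open, the fingers measure 130 mm over their backs; the gripper's body (78 mm by 193 mm) begins 47 mm behind the grasp point.
Start: joints at [-57.347, 20.546, 0.682, 0, -70.136, -16.507], TCP at [0.188, -0.648, 0.227] pointing down, gripper open.
Joint ranges: [-176.03, 176.03], [-82.01, 121.73], [-58.28, 71.71], [-173.87, 95.51], [-174.79, -0.11], [-173.66, 173.66]. Speed limits (degrees/s): [136.94, 136.94, 172.46, 180, 180, 180].

## Interface

Orientations are given as [roll, pitch, yaw] about the fixed x, y, z axes, in that order (R = Rz(yaw) Ry(pitch) Rx(roll)).
In Python, from rig import robot gives the robot as it stands.
- The arm moves only by the tool send_rows, never from a script. Its argument "rows" is a list of rows, each a list of 7 numbers: the turn, a rotation vector about the tool's x, y, z in degrees, then the shift along the tool's x, y, z in mm, then the opening, from 0 (shut) to 1 (fully open). In form: [[ax, ay, az, tx, ty, tz, fingers], ...]. A call has 1 to 8 rows; each row is the pose to reach, as a shift and turn from the pose commanded when the call began, along the tool's axes at that moment; what a row does not reach only later rows make up. A row lasts 1/12 s, in which the tool goes at most 41.7 mm and 7.16 degrees, less where a joint would pass 70% of its speed; a pose out of reach is approached as far as the arm can. A call with a gripper value outside its range is refused whole. The fingers move at their own pace and stop on an object; the grip force is fixed at half the most. Time passes only in rows, so rows that repeat a pose let the fingers close. It gives the time, the measured TCP pose, the force, the opening and the grip force at its end, in the units of the state.
- robot.get_obs(): the state, without advancing time (a new reading comes with each control period).
- robot.grab_frame(name): name is "scene" or "top"; returns (picture, depth): 400x640x3 uint8, red, green, blue; 400x640 float32, m along the optical axis (not along the pixel's ray), 0 where there is no reading.
- robot.calibration(name): a dict with "K" (3x3 intrinsics, pixels), "k1" (the pictures are not rectified: a ray, as slopes to the right and down, at radius r is drawn at 1 + k1 r^2 times it, then the intrinsics apply), "xyz" and "orientation" of the camera in the world. Camera axes: x right, y down, z forward; pixel columns grow to the right and rows downward; lengths in m; the calibration is good to about 2 mm. A picture is of the moment at which its call begins. calibration takes no time and is no camera call.
- robot.job_done(): hands the job in; it is judged then, once.
The state is a dict: "t": time; "joints": joint angles; "qvel": joint speeds; "effort": joint torques, N m; "ee_pos": TCP position; "tool_rot": TCP orientation; "force": force on the tool from outside, world axes, zero at the start; "torque": the same for the moment, N m; "width": finger opening in m; "grasp_force": force on a finger pad.
Only numpy, scipy, OpenCV 4.12 (cv2) and the standard library are available. Lean on these libraries where they do the work, as an engineer would, in place of code of your own. Each camera call takes 0.05 s, during which the arm holds its last target. There are 200 camera calls.

## Working session

There is one attempt and no reset: what is moved stays moved. The work goes in short steps, Python scripts to look and compute and a tool call to move; the robot and the scene stay as the last step left them, time stands still between calls to the robot, and variables do not carry over. Pictures are saved under pics/ and viewed, at most 10 in all, crops included, and the job is handed in when it is done.

Besides the shell and the picture viewer there is one more tool, called after "Call:" by a JSON object that holds its "method" and its "body", one argument or row to a line. send_rows: Moves the arm, as the interface text tells. Its arguments: {"type":"object","properties":{"rows":{"type":"array","items":{"type":"array","items":{"type":"number"}}}},"required":["rows"]}

```bash
ls; mkdir -p pics
cat > h.py <<'E'
import numpy as np, cv2
from rig import robot
from scipy.spatial.transform import Rotation as R
def grab(n):
    im,d=robot.grab_frame(n); return im,d
def cam(n):
    c=robot.calibration(n); return np.array(c["K"]),c["k1"],np.array(c["xyz"]),R.from_euler('xyz',c["orientation"],degrees=True).as_matrix()
def rays(n,uv):
    K,k1,p,M=cam(n); uv=np.atleast_2d(np.array(uv,float))
    pts=cv2.undistortPoints(uv.reshape(-1,1,2),K,np.array([k1,0,0,0,0.]))[:,0]
    return p,np.c_[pts,np.ones(len(pts))],M
def plane(n,uv,z):
    p,r,M=rays(n,uv); w=r@M.T; return p+w*((z-p[2])/w[:,2:])
def depthpts(n,uv,d):
    p,r,M=rays(n,uv); uv=np.atleast_2d(uv).astype(int); return p+(r*d[uv[:,1],uv[:,0]][:,None])@M.T
def proj(n,P):
    K,k1,p,M=cam(n); q=(np.atleast_2d(P)-p)@M; 
    s=q[:,:2]/q[:,2:]; s=s*(1+k1*(s**2).sum(1,keepdims=True)); return s@K[:2,:2].T+K[:2,2]
E
python3 - <<'E'
from h import *
for n in("scene","top"):
    im,d=grab(n); cv2.imwrite(f"pics/{n}0.png",im[:,:,::-1]); np.savez(f"pics/{n}0.npz",im=im,d=d)
    print(n,robot.calibration(n))
print(robot.get_obs(), robot.pinch_z)
E
```

```text
pics
scene {'K': array([[445.79086228,   0.        , 309.39057439],
       [  0.        , 445.79086228, 206.47680477],
       [  0.        ,   0.        ,   1.        ]]), 'k1': -0.024013381491409524, 'xyz': array([ 1.54595969, -0.00644261,  0.81790582]), 'orientation': array([-122.60671961,    1.32015934,   91.84732342])}
top {'K': array([[427.08731778,   0.        , 320.32253165],
       [  0.        , 427.08731778, 201.94414188],
       [  0.        ,   0.        ,   1.        ]]), 'k1': 0.031432771900661405, 'xyz': array([ 0.42012173, -0.07076353,  1.44372989]), 'orientation': array([-1.76669809e+02,  1.44048476e-01, -8.85179036e+01])}
{'t': 0.1, 'joints': array([-5.73480880e+01,  2.05882689e+01,  6.38332718e-01, -1.93999892e-02,
       -7.01363547e+01, -1.65062361e+01]), 'qvel': array([ 0.0285339 , -0.12431001,  0.25918759,  0.05802568, -0.00920033,
       -0.06614377]), 'effort': array([-2.32974475e-03, -5.84161341e+01,  2.93750310e+01,  7.01576516e+00,
        1.01358601e-02, -3.58158593e-05]), 'ee_pos': array([ 0.18755136, -0.64795022,  0.22569532]), 'tool_rot': array([ 1.79912083e+02, -7.03295381e-03, -1.63860924e+02]), 'force': array([ 0.05376733, -0.82360398,  0.28579383]), 'torque': array([0.01296255, 0.03481323, 0.0029697 ]), 'grasp_force': 0.0, 'width': 0.0878136097285877} 0.0188
```

View pics/scene0.png

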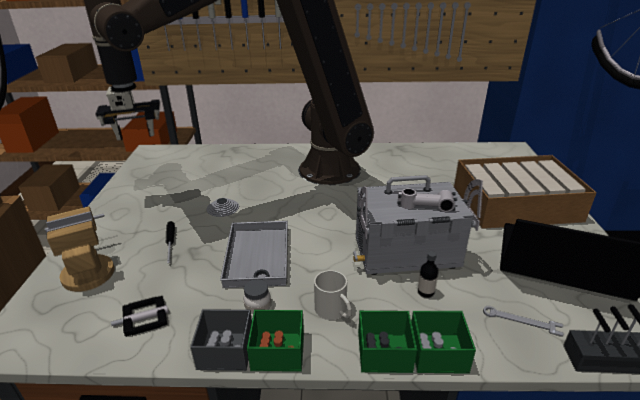

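View pics/top0.png

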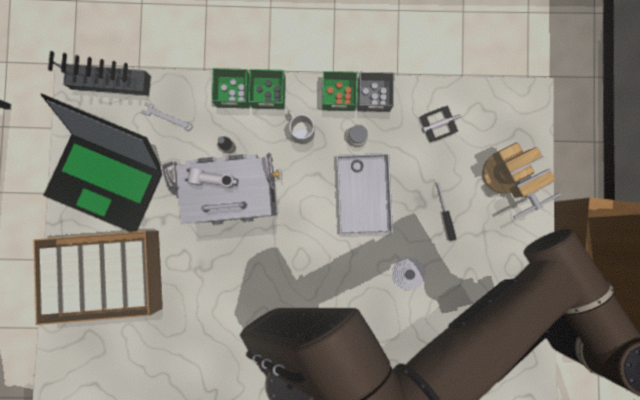

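The scene view shows the cleaner at about (415,225), with the stem on its lid at (425,200), the handle at (407,185) and the tray at (257,253). In the top view the handle is at (224,208), the stem at (212,181), and the tray at (362,195) with the cup at (357,166).

Run:
```python
from h import *
t=np.load("pics/top0.npz"); s=np.load("pics/scene0.npz")
a=cv2.resize(t["im"][145:245,155:295],None,fx=4,fy=4,interpolation=cv2.INTER_CUBIC)
b=cv2.resize(s["im"][165:285,340:500],None,fx=4,fy=4,interpolation=cv2.INTER_CUBIC)
cv2.imwrite("pics/tc.png",a[:,:,::-1]);cv2.imwrite("pics/sc.png",b[:,:,::-1])
# tops by depth
for n,o in(("top",t),("scene",s)):
    v,u=np.mgrid[0:400,0:640]; uv=np.c_[u.ravel(),v.ravel()]
    P=depthpts(n,uv,o["d"]).reshape(400,640,3); np.save(f"pics/{n}P.npy",P)
    print(n,"bench z",np.median(P[(240,250),(200,310)] if n=="top" else P[250,190:200],0))
    c=(P[...,0]>.3)&(P[...,0]<.75)&(P[...,1]>0)&(P[...,1]<.45)
    for lo,hi in((.178,.188),(.195,.25)):
        m=c&(P[...,2]>lo)&(P[...,2]<hi); Q=P[m]
        r=cv2.minAreaRect(Q[:,:2].astype(np.float32)); print(lo,hi,m.sum(),r,np.median(Q[:,2]),Q[:,2].max())
    m=((P[...,0]>.3)&(P[...,0]<.75)&(P[...,1]>-.4)&(P[...,1]<0)&(P[...,2]>.024)&(P[...,2]<.036))
    k,l,st,_=cv2.connectedComponentsWithStats(m.astype(np.uint8))
    for i in range(1,k):
        if st[i,4]>60: print("tray?",st[i],cv2.minAreaRect(P[l==i][:,:2].astype(np.float32)))
```

```text
top bench z [0.3535426  0.15036367 0.00326517]
0.178 0.188 4471 ((0.5285953283309937, 0.2656559348106384), (0.38209789991378784, 0.2253069430589676), 86.33984375) 0.18401438928189373 0.18799672620764452
0.195 0.25 1027 ((0.557424008846283, 0.2681804299354553), (0.38023167848587036, 0.18949654698371887), 84.71451568603516) 0.22285961096324614 0.24967078829053935
tray? [374 153  16  27  73] ((0.6361808776855469, -0.28227847814559937), (0.09835100919008255, 0.04206310957670212), 30.494873046875)
tray? [346 223  47  11  87] ((0.40649285912513733, -0.2312200963497162), (0.028720716014504433, 0.15564429759979248), 13.590790748596191)
scene bench z [ 5.07802505e-01 -4.01978089e-01 -3.52008375e-04]
0.178 0.188 2851 ((0.5343964695930481, 0.26507270336151123), (0.382782906293869, 0.23447512090206146), 86.83505249023438) 0.18326245403631636 0.1879766656006342
0.195 0.25 1434 ((0.5617854595184326, 0.2683178186416626), (0.38322439789772034, 0.18953867256641388), 84.50765991210938) 0.2176749569321813 0.2499859954649709
tray? [220 221  68  62 583] ((0.5361213684082031, -0.20997026562690735), (0.2725391685962677, 0.17503735423088074), 3.481232166290283)
```

View pics/tc.png

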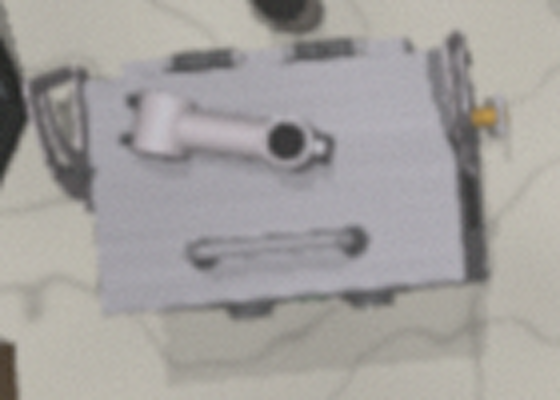

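View pics/sc.png

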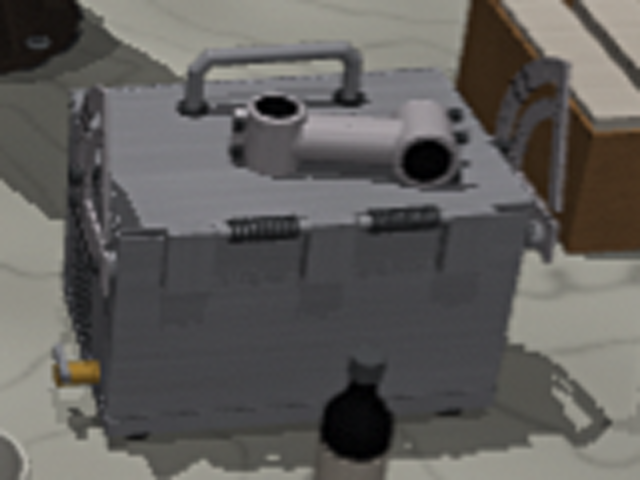

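The crops show the stem tube at tc (232,132), with the bar clamp at (160,125) and the steerer clamp at (287,141). The handle bar runs from (203,247) to (357,238). In the scene crop the stem lies flat behind the handle.

```bash
cat >> h.py <<'E'
def go(pos,ydir,tilt=None):
    """rotvec deg and mm in the tool frame to bring TCP to pos, pointing down, tool y along ydir deg"""
    o=robot.get_obs(); R0=R.from_euler('xyz',o["tool_rot"],degrees=True)
    y=np.array([np.cos(np.radians(ydir)),np.sin(np.radians(ydir)),0]); z=np.array([0,0,-1.])
    T=R.from_matrix(np.c_[np.cross(y,z),y,z])
    if tilt is not None: T=R.from_rotvec(tilt)*T
    rv=np.degrees((R0.inv()*T).as_rotvec()); d=R0.inv().apply(np.array(pos)-o["ee_pos"])*1000
    print("t",round(o["t"],2),"pos",o["ee_pos"].round(4),"rot",rv.round(1),"mm",d.round(1),"dist",np.linalg.norm(d).round())
E
python3 - <<'E'
from h import *
def line(Q):
    vx,vy,x,y=cv2.fitLine(Q.astype(np.float32),cv2.DIST_HUBER,0,.01,.01).ravel()
    return np.degrees(np.arctan2(vy,vx))%180,np.median(Q,0)
for n in("top","scene"):
    P=np.load(f"pics/{n}P.npy"); im=np.load(f"pics/{n}0.npz")["im"]
    c=(P[...,1]>.19)&(P[...,1]<.36)&(P[...,0]>.42)
    m=c&(P[...,2]>.196)&(P[...,2]<.245)
    k,l,st,_=cv2.connectedComponentsWithStats(m.astype(np.uint8),connectivity=4)
    for i in range(1,k):
        if st[i,4]>25:
            Q=P[l==i]; print(n,st[i],"x",Q[:,0].min().round(3),Q[:,0].max().round(3),"y",Q[:,1].min().round(3),Q[:,1].max().round(3),"z",Q[:,2].max().round(4))
            h=Q[Q[:,2]>.216]; print("  high line",line(h[:,:2]),len(h), cv2.minAreaRect(Q[:,:2].astype(np.float32)))
cr=lambda u,v:(u/4+155-.375,v/4+145-.375)
print("bar top ends",plane("top",[cr(203,247),cr(357,238)],.226))
print("stem bar clamp, steerer, tube",plane("top",[cr(160,125),cr(287,141),cr(232,132)],.215))
print("lid front corners, back left",plane("top",[cr(103,313),cr(465,280),cr(85,80)],.183))
print("cup",plane("top",[(357,166)],.015),"tray corners",plane("top",[(335,156),(388,155),(391,233),(339,235)],.03))
s4=lambda u,v:(u/4+340-.375,v/4+165-.375)
print("scene bar ends",plane("scene",[s4(195,58),s4(355,52)],.226))
E
```

```text
top [184 168  50  19 584] x 0.53 0.58 y 0.19 0.328 z 0.2339
  high line (np.float32(83.35622), array([0.55308315, 0.26859978])) 485 ((0.554498553276062, 0.25834473967552185), (0.1376660019159317, 0.04328618571162224), 84.63745880126953)
top [202 203  29   7 122] x 0.462 0.481 y 0.19 0.273 z 0.2344
  high line (np.float32(97.14025), array([0.47179141, 0.23116957])) 121 ((0.4720310568809509, 0.23151206970214844), (0.012081150896847248, 0.08339899778366089), 6.889591693878174)
scene [400 175  31  12 163] x 0.466 0.486 y 0.191 0.277 z 0.232
  high line (np.float32(96.64364), array([0.47614327, 0.23079381])) 133 ((0.47451525926589966, 0.2338937520980835), (0.013981465250253677, 0.08681908994913101), 6.745152473449707)
scene [403 188  54  21 739] x 0.531 0.587 y 0.19 0.324 z 0.2282
  high line (np.float32(83.94759), array([0.55980022, 0.26938967])) 372 ((0.5551928281784058, 0.25616341829299927), (0.13259842991828918, 0.0475027970969677), 81.9592514038086)
bar top ends [[0.46980766 0.26127471 0.226     ]
 [0.47903434 0.15205096 0.226     ]]
stem bar clamp, steerer, tube [[0.55752642 0.29878186 0.215     ]
 [0.54835099 0.20701304 0.215     ]
 [0.55382912 0.24683925 0.215     ]]
lid front corners, back left [[0.42115145 0.34414311 0.183     ]
 [0.45214533 0.07922275 0.183     ]
 [0.59310244 0.36505987 0.183     ]]
cup [[ 0.62743364 -0.1852745   0.015     ]] tray corners [[ 0.65695685 -0.11004665  0.03      ]
 [ 0.6646884  -0.28644903  0.03      ]
 [ 0.40572599 -0.30068791  0.03      ]
 [ 0.39462676 -0.12951914  0.03      ]]
scene bar ends [[0.48486335 0.15958298 0.226     ]
 [0.47736355 0.26851416 0.226     ]]
```

Run:
```python
from h import *
go([.555,.249,.32],173.6)
```

```text
t 0.1 pos [ 0.1876 -0.648   0.2257] rot [  0.1   0.  -67.5] mm [-602.3  759.6  -93.2] dist 974.0
```

Call:
{"method": "send_rows", "body": {
  "rows": [
    [0, 0, 0, 0, 0, -30, 0.7],
    [0, 0, -5, -30, 20, -60, 0.7],
    [0, 0, -10, -60, 43, -95, 0.7],
    [0, 0, -15, -92, 66, -95, 0.7],
    [0, 0, -20, -124, 90, -95, 0.7],
    [0, 0, -25, -156, 114, -95, 0.7],
    [0, 0, -30, -188, 138, -95, 0.7],
    [0, 0, -35, -220, 162, -95, 0.7]
  ]
}}

```text
t: 0.77
ee_pos: [0.3527, -0.4321, 0.3215]
tool_rot: [180.0, 0.0, -128.6]
force: [2.0, -0.3, 0.6]
width: 0.0619
grasp_force: 0.0
```

Run:
```python
from h import *
go([.5,-.2,.32],140)
go([.555,.249,.32],173.6)
```

```text
t 0.77 pos [ 0.3527 -0.4321  0.3215] rot [0.  0.  1.4] mm [-273.3   29.8    1.5] dist 275.0
t 0.77 pos [ 0.3527 -0.4321  0.3215] rot [  0.    0.  -32.2] mm [-658.4  267.1    1.6] dist 711.0
```

Call:
{"method": "send_rows", "body": {
  "rows": [
    [0, 0, -2, -38, 4, 0, 0.7],
    [0, 0, -4, -77, 8, 0, 0.7],
    [0, 0, -6, -116, 12, 0, 0.7],
    [0, 0, -8, -155, 16, 0, 0.7],
    [0, 0, -11, -194, 22, 0, 0.7],
    [0, 0, -14, -233, 30, 0, 0.7],
    [0, 0, -17, -270, 44, 0, 0.7],
    [0, 0, -20, -306, 62, 0, 0.7]
  ]
}}

```text
t: 1.43
ee_pos: [0.4964, -0.1549, 0.321]
tool_rot: [180.0, -0.0, -108.7]
force: [1.0, -0.3, 0.2]
width: 0.0612
grasp_force: 0.0
```

Run:
```python
from h import *
go([.555,.249,.32],173.6)
```

```text
t 1.43 pos [ 0.4964 -0.1549  0.321 ] rot [  0.1  -0.  -12.3] mm [-401.4   74.1    0.9] dist 408.0
```

Call:
{"method": "send_rows", "body": {
  "rows": [
    [0, 0, -2, -40, 7, 0, 0.7],
    [0, 0, -4, -80, 14, 0, 0.7],
    [0, 0, -6, -120, 22, 0, 0.7],
    [0, 0, -8, -160, 29, 0, 0.7],
    [0, 0, -10, -200, 36, 0, 0.7],
    [0, 0, -12, -240, 44, 0, 0.7],
    [0, 0, -12, -280, 52, 0, 0.7],
    [0, 0, -12, -320, 60, 0, 0.7]
  ]
}}

```text
t: 2.1
ee_pos: [0.542, 0.1675, 0.3215]
tool_rot: [180.0, 0.0, -96.8]
force: [0.5, 0.0, 0.8]
width: 0.0615
grasp_force: 0.0
```

Call:
{"method": "send_rows", "body": {
  "rows": [
    [0, 0, 0, -25, 0, 0, 0.7],
    [0, 0, 0, -45, 0, 0, 0.7],
    [0, 0, 0, -60, 0, 0, 0.7],
    [0, 0, 0, -60, 0, 0, 0.7],
    [0, 0, 0, -60, 0, 0, 0.7],
    [0, 0, 0, -60, 0, 0, 0.7]
  ]
}}

```text
t: 2.6
ee_pos: [0.5495, 0.2243, 0.3214]
tool_rot: [180.0, -0.0, -96.9]
force: [-0.4, 0.6, -0.3]
width: 0.0612
grasp_force: 0.0
```

Run:
```python
from h import *
go([.555,.249,.19],173.6)
print(robot.get_obs()["joints"].round(0))
im,d=grab("scene"); cv2.imwrite("pics/s1.png",im[100:300,280:540,::-1].repeat(3,0).repeat(3,1)); 
im,d=grab("top");b=im[130:250,150:310,::-1].repeat(3,0).repeat(3,1);cv2.imwrite("pics/t1.png",b)
```

```text
t 2.6 pos [0.5495 0.2243 0.3214] rot [ 0.  -0.  -0.5] mm [-25.2  -2.6 131.4] dist 134.0
[ 41.  10.  -1.   0. -79. -48.]
```

Call:
{"method": "send_rows", "body": {
  "rows": [
    [0, 0, 0, -12, -1, 15, 0.7],
    [0, 0, 0, -25, -3, 40, 0.7],
    [0, 0, 0, -25, -3, 65, 0.7],
    [0, 0, 0, -25, -3, 85, 0.7],
    [0, 0, 0, -25, -3, 100, 0.7],
    [0, 0, 0, -25, -3, 100, 0.7],
    [0, 0, 0, -25, -3, 100, 0.7]
  ]
}}

```text
t: 3.28
ee_pos: [0.5556, 0.2485, 0.2216]
tool_rot: [180.0, -0.1, -96.9]
force: [0.4, 0.1, 0.7]
width: 0.0615
grasp_force: 0.0
```

Run:
```python
from h import *
go([.555,.249,.19],173.6)
im,d=grab("scene"); cv2.imwrite("pics/s2.png",im[100:280,310:540,::-1].repeat(3,0).repeat(3,1))
```

```text
t 3.28 pos [0.5556 0.2485 0.2216] rot [ 0.  -0.1 -0.5] mm [-0.5  0.6 31.6] dist 32.0
```

View pics/s2.png

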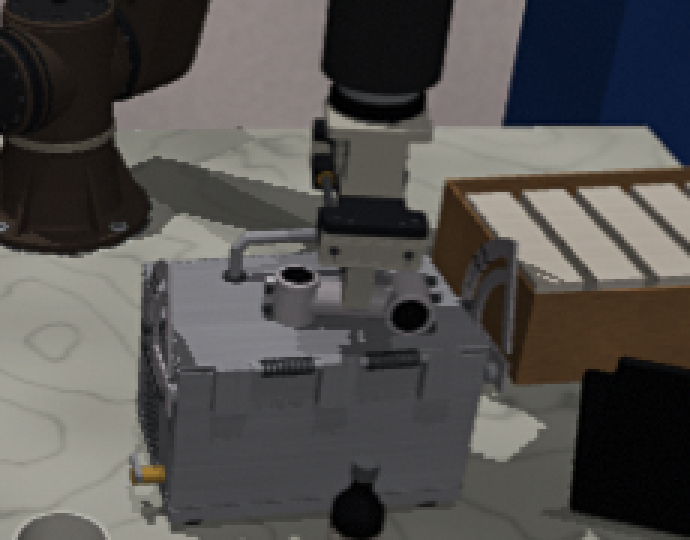

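The finger is at about (357,290), centred between the steerer clamp at (297,295) and the bar clamp at (410,300). Next I lower the gripper and close it.

Call:
{"method": "send_rows", "body": {
  "rows": [
    [0, 0, 0, 0, 0, 15, 0.7],
    [0, 0, 0, 0, 0, 25, 0.7],
    [0, 0, 0, 0, 0, 31, 0.7],
    [0, 0, 0, 0, 0, 31, 0.7],
    [0, 0, 0, 0, 0, 31, 0],
    [0, 0, 0, 0, 0, 31, 0],
    [0, 0, 0, 0, 0, 31, 0],
    [0, 0, 0, 0, 0, 31, 0]
  ]
}}

```text
t: 4.0
ee_pos: [0.5558, 0.2496, 0.1911]
tool_rot: [-180.0, 0.0, -96.8]
force: [0.1, 0.3, -0.5]
width: 0.0404
grasp_force: 0.0
```

Call:
{"method": "send_rows", "body": {
  "rows": [
    [0, 0, 0, 0, 0, 0, 0],
    [0, 0, 0, 0, 0, 0, 0],
    [0, 0, 0, 0, 0, 0, 0],
    [0, 0, 0, 0, 0, -5, 0],
    [0, 0, 0, 0, 0, -15, 0],
    [0, 0, 0, 0, 0, -30, 0],
    [0, 0, 0, 0, 0, -50, 0],
    [0, 0, 0, 0, 0, -60, 0]
  ]
}}

```text
t: 4.67
ee_pos: [0.5565, 0.2497, 0.2535]
tool_rot: [-179.9, 0.1, -96.8]
force: [0.9, 0.7, -0.9]
width: 0.0298
grasp_force: 30.0
```

Run:
```python
from h import *
im,d=grab("scene"); cv2.imwrite("pics/s3.png",im[100:280,310:540,::-1].repeat(3,0).repeat(3,1))
go([.501,-.209,.2],93.7)
go([.53,.02,.32],140)
```

```text
t 4.72 pos [0.5571 0.2501 0.255 ] rot [-0.1  0.3 79.5] mm [462.7   1.3  53.5] dist 466.0
t 4.72 pos [0.5571 0.2501 0.255 ] rot [-0.2  0.2 33.2] mm [231.5  -0.7 -65.7] dist 241.0
```

View pics/s3.png

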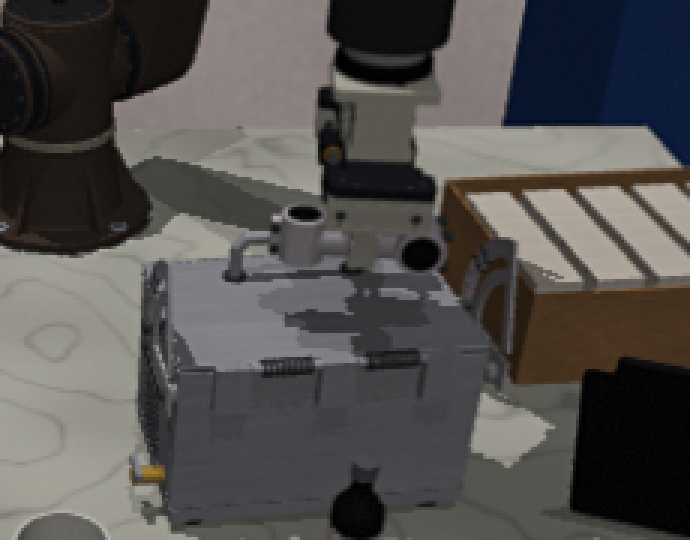

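The stem is held level, clear of the lid (steerer clamp at (300,235), bar clamp at (418,252)). Next I carry it over the tray.

Call:
{"method": "send_rows", "body": {
  "rows": [
    [0, 0, 0, 0, 0, -20, 0],
    [0, 0, 0, 0, 0, -45, 0],
    [0, 0, 2, 12, 0, -65, 0],
    [0, 0, 6, 36, 0, -65, 0],
    [0, 0, 11, 66, 0, -65, 0],
    [0, 0, 16, 98, 0, -65, 0],
    [0, 0, 21, 130, 0, -65, 0],
    [0, 0, 26, 162, 0, -65, 0]
  ]
}}

```text
t: 5.38
ee_pos: [0.5356, 0.0873, 0.3152]
tool_rot: [180.0, -0.0, -123.1]
force: [0.8, -0.2, -1.7]
width: 0.0305
grasp_force: 30.0
```

Run:
```python
from h import *
go([.501,-.209,.2],93.7)
go([.501,-.209,.32],93.7)
```

```text
t 5.38 pos [0.5356 0.0873 0.3152] rot [ 0.  -0.  53.2] mm [ 267.2 -132.8  115.2] dist 320.0
t 5.38 pos [0.5356 0.0873 0.3152] rot [ 0.  -0.  53.2] mm [ 267.2 -132.7   -4.8] dist 298.0
```

Call:
{"method": "send_rows", "body": {
  "rows": [
    [0, 0, 6, 27, -14, 0, 0],
    [0, 0, 12, 55, -27, 0, 0],
    [0, 0, 18, 83, -41, 0, 0],
    [0, 0, 24, 110, -55, 0, 0],
    [0, 0, 30, 138, -69, 5, 0],
    [0, 0, 36, 166, -82, 15, 0],
    [0, 0, 42, 193, -96, 30, 0],
    [0, 0, 47, 218, -108, 45, 0]
  ]
}}

```text
t: 6.05
ee_pos: [0.5083, -0.1547, 0.2702]
tool_rot: [180.0, 0.1, -170.2]
force: [0.4, -0.3, -1.3]
width: 0.03
grasp_force: 30.0
```

Call:
{"method": "send_rows", "body": {
  "rows": [
    [0, 0, 3, 18, 12, 15, 0],
    [0, 0, 5, 27, 17, 30, 0],
    [0, 0, 5, 27, 17, 50, 0],
    [0, 0, 5, 27, 17, 60, 0],
    [0, 0, 5, 27, 17, 60, 0],
    [0, 0, 5, 27, 17, 60, 0]
  ]
}}

```text
t: 6.55
ee_pos: [0.4793, -0.1412, 0.2106]
tool_rot: [-180.0, -0.0, -174.8]
force: [0.4, -0.6, -1.3]
width: 0.0302
grasp_force: 30.0
```

Run:
```python
from h import *
go([.501,-.209,.011],93.7)
im,d=grab("scene"); a=im[120:320,180:420,::-1]
im,d=grab("top"); b=im[120:260,280:440,::-1]; b=np.pad(b,((0,60),(0,0),(0,0)))
cv2.imwrite("pics/s4.png",np.hstack([a,b]).repeat(2,0).repeat(2,1))
```

```text
t 6.55 pos [ 0.4793 -0.1412  0.2106] rot [-0.  -0.   1.5] mm [-15.6 -69.4 199.6] dist 212.0
```

View pics/s4.png

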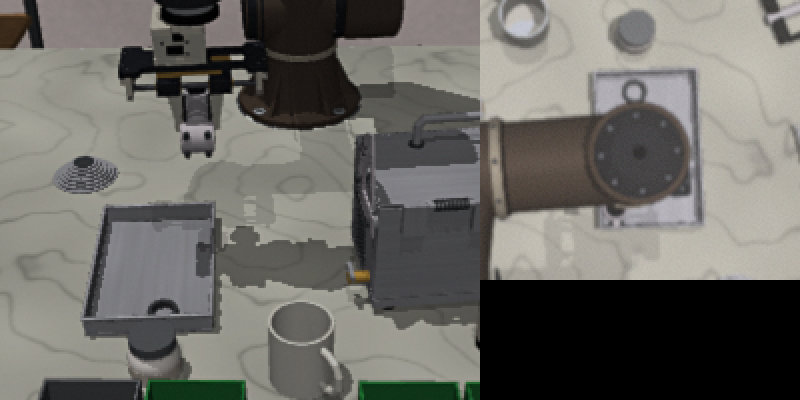

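The stem is at (197,125), level and lying along the tray's long axis, but short and left of the target. The tray is empty except for the cup at (163,308).

Call:
{"method": "send_rows", "body": {
  "rows": [
    [0, 0, 0.5, -5, -25, 0, 0],
    [0, 0, 1, -10, -50, 0, 0],
    [0, 0, 1.5, -16, -69, 10, 0],
    [0, 0, 1.5, -16, -69, 35, 0],
    [0, 0, 1.5, -16, -69, 65, 0],
    [0, 0, 1.5, -16, -69, 95, 0],
    [0, 0, 1.5, -16, -69, 120, 0],
    [0, 0, 1.5, -16, -69, 130, 0]
  ]
}}

```text
t: 7.32
ee_pos: [0.5002, -0.2082, 0.078]
tool_rot: [180.0, -0.2, -176.4]
force: [0.4, 0.3, -2.1]
width: 0.0303
grasp_force: 30.0
```

Call:
{"method": "send_rows", "body": {
  "rows": [
    [0, 0, 0, 0, 0, 10, 0],
    [0, 0, 0, 0, 0, 25, 0],
    [0, 0, 0, 0, 0, 40, 0],
    [0, 0, 0, 0, 0, 50, 0],
    [0, 0, 0, 0, 0, 50, 0],
    [0, 0, 0, 0, 0, 50, 0]
  ]
}}

```text
t: 7.82
ee_pos: [0.5019, -0.2085, 0.0311]
tool_rot: [-180.0, 0.0, -176.3]
force: [-0.9, 0.3, -1.7]
width: 0.0305
grasp_force: 30.0
```

Run:
```python
from h import *
go([.501,-.209,.011],93.7)
im,d=grab("scene"); a=im[150:320,200:360,::-1]
cv2.imwrite("pics/s5.png",a.repeat(3,0).repeat(3,1))
```

```text
t 7.82 pos [ 0.5019 -0.2085  0.0311] rot [-0.  0. -0.] mm [ 0.9 -0.4 20.1] dist 20.0
```

View pics/s5.png

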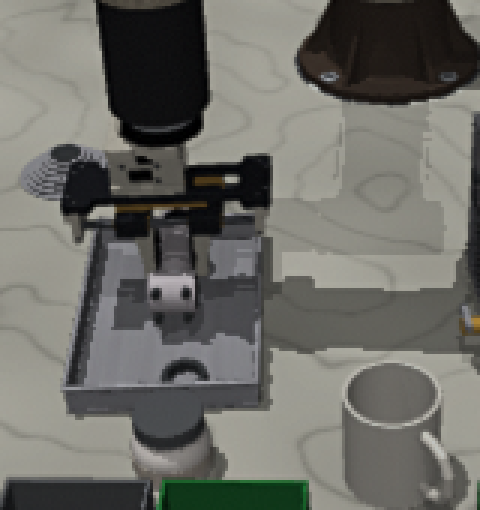

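The stem at (172,290) hovers over the floor, clear of the cup at (185,370) and the walls. I lower it gently.

Call:
{"method": "send_rows", "body": {
  "rows": [
    [0, 0, 0, 0, 0, 6, 0],
    [0, 0, 0, 0, 0, 12, 0],
    [0, 0, 0, 0, 0, 15, 0],
    [0, 0, 0, 0, 0, 17, 0],
    [0, 0, 0, 0, 0, 18, 0],
    [0, 0, 0, 0, 0, 18, 0],
    [0, 0, 0, 0, 0, 18, 0]
  ]
}}

```text
t: 8.45
ee_pos: [0.5013, -0.2085, 0.0126]
tool_rot: [-180.0, -0.0, -176.4]
force: [-0.5, 0.2, -2.1]
width: 0.0306
grasp_force: 30.0
```

Call:
{"method": "send_rows", "body": {
  "rows": [
    [0, 0, 0, 0, 0, 1, 0],
    [0, 0, 0, 0, 0, 1, 0],
    [0, 0, 0, 0, 0, 2, 0],
    [0, 0, 0, 0, 0, 2, 0]
  ]
}}

```text
t: 8.78
ee_pos: [0.5014, -0.2085, 0.011]
tool_rot: [-180.0, 0.0, -176.3]
force: [-0.9, 1.5, 2.3]
width: 0.0303
grasp_force: 30.0
```

Call:
{"method": "send_rows", "body": {
  "rows": [
    [0, 0, 0, 0, 0, 0.4, 0],
    [0, 0, 0, 0, 0, 0.4, 0.4],
    [0, 0, 0, 0, 0, 0.4, 0.5],
    [0, 0, 0, 0, 0, 0.4, 0.6],
    [0, 0, 0, 0, 0, 0.4, 0.7],
    [0, 0, 0, 0, 0, 0.4, 0.7],
    [0, 0, 0, 0, 0, 0.4, 0.7]
  ]
}}

```text
t: 9.37
ee_pos: [0.5013, -0.2084, 0.0101]
tool_rot: [-180.0, -0.0, -176.4]
force: [0.3, 0.5, -0.5]
width: 0.0594
grasp_force: 0.0
```

Call:
{"method": "send_rows", "body": {
  "rows": [
    [0, 0, 0, 0, 0, -8, 0.7],
    [0, 0, 0, 0, 0, -25, 0.7],
    [0, 0, 0, 0, 0, -55, 0.7],
    [0, 0, 0, 0, 0, -90, 0.7],
    [0, 0, 0, 0, 0, -130, 0.7],
    [0, 0, 0, 0, 0, -170, 0.7],
    [0, 0, 0, 0, 0, -210, 0.7],
    [0, 0, 0, 0, 0, -250, 0.7]
  ]
}}

```text
t: 10.03
ee_pos: [0.5005, -0.2084, 0.2631]
tool_rot: [-180.0, 0.0, -176.4]
force: [0.7, 0.5, -1.4]
width: 0.0614
grasp_force: 0.0
```

Run:
```python
from h import *
go([.476,.209,.32],186.7)
o=robot.get_obs()
im,d=grab("scene"); a=im[150:320,200:360,::-1]
cv2.imwrite("pics/s6.png",a.repeat(3,0).repeat(3,1))
v,u=np.mgrid[0:400,0:640]; P=depthpts("scene",np.c_[u.ravel(),v.ravel()],d).reshape(400,640,3)
m=(P[...,0]>.41)&(P[...,0]<.65)&(P[...,1]>-.28)&(P[...,1]<-.13)&(P[...,2]>.018)&(P[...,2]<.08)
k,l,st,_=cv2.connectedComponentsWithStats(m.astype(np.uint8))
for i in range(1,k):
    if st[i,4]>40: Q=P[l==i]; print(st[i],cv2.minAreaRect(Q[:,:2].astype(np.float32)),Q[:,2].max())
```

```text
t 10.03 pos [ 0.5005 -0.2084  0.2631] rot [ -0.    0.  -93.1] mm [ -2.1 418.1 -56.9] dist 422.0
[239 222  28  38 498] ((0.4913960099220276, -0.22795988619327545), (0.1736360639333725, 0.08289942890405655), 7.631720542907715) 0.049425693932953485
```

View pics/s6.png

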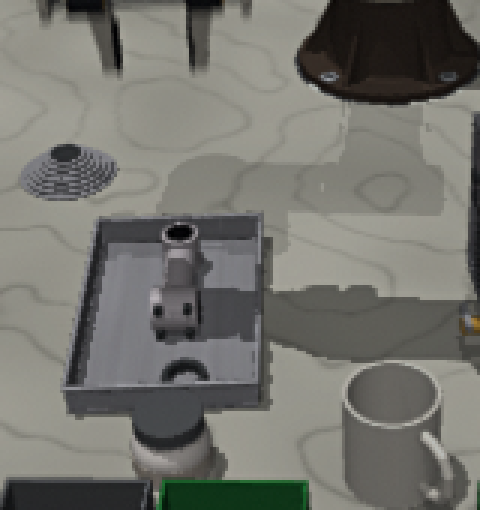

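The stem lies flat in the tray, from the steerer clamp at (180,237) to the bar clamp at (175,310), clear of the cup at (185,368) and the walls. Next I move to the handle.

Call:
{"method": "send_rows", "body": {
  "rows": [
    [0, 0, -5, 0, 10, -25, 0.7],
    [0, 0, -11, 0, 30, -45, 0.7],
    [0, 0, -17, 0, 60, -57, 0.7],
    [0, 0, -24, 0, 98, -57, 0.7],
    [0, 0, -30, 0, 137, -57, 0.7],
    [0, 0, -37, 0, 176, -57, 0.7],
    [0, 0, -44, 0, 215, -57, 0.7],
    [0, 0, -50, 0, 254, -57, 0.7]
  ]
}}

```text
t: 10.75
ee_pos: [0.4842, 0.0466, 0.318]
tool_rot: [-180.0, 0.1, -126.0]
force: [1.0, 0.0, 0.1]
width: 0.0611
grasp_force: 0.0
```

Run:
```python
from h import *
go([.476,.209,.32],186.7)
# refine handle & lid with unobstructed views: use initial depth
for n in("top","scene"):
    P=np.load(f"pics/{n}P.npy")
    m=(P[...,1]>.13)&(P[...,1]<.30)&(P[...,0]>.45)&(P[...,0]<.50)&(P[...,2]>.214)&(P[...,2]<.24); Q=P[m]
    print(n,len(Q),cv2.minAreaRect(Q[:,:2].astype(np.float32)),Q.mean(0))
```

```text
t 10.75 pos [0.4842 0.0466 0.318 ] rot [ -0.    0.  -42.7] mm [-126.5  102.2   -1.9] dist 163.0
top 171 ((0.47401246428489685, 0.2143121063709259), (0.012304885312914848, 0.11805985867977142), 6.644369125366211) [0.47394456 0.21336666 0.22765577]
scene 195 ((0.4763617217540741, 0.21593691408634186), (0.016166703775525093, 0.1187245100736618), 8.689409255981445) [0.47789348 0.21487428 0.22436597]
```

Call:
{"method": "send_rows", "body": {
  "rows": [
    [0, 0, -6, -25, 20, 0, 0.6],
    [0, 0, -12, -50, 40, 0, 0.6],
    [0, 0, -18, -75, 60, 0, 0.6],
    [0, 0, -24, -95, 76, 0, 0.6],
    [0, 0, -30, -115, 92, 0, 0.6],
    [0, 0, -36, -125, 101, 0, 0.6],
    [0, 0, -42, -125, 101, 0, 0.6],
    [0, 0, -42.5, -125, 101, 0, 0.6]
  ]
}}

```text
t: 11.42
ee_pos: [0.4775, 0.2064, 0.3174]
tool_rot: [180.0, -0.0, -83.5]
force: [-0.9, 0.6, 0.6]
width: 0.0526
grasp_force: 0.0
```

Call:
{"method": "send_rows", "body": {
  "rows": [
    [0, 0, 0, 0, 0, 0, 0.6],
    [0, 0, 0, 0, 0, 0, 0.6],
    [0, 0, 0, 0, 0, 0, 0.6]
  ]
}}

```text
t: 11.67
ee_pos: [0.4778, 0.205, 0.3174]
tool_rot: [-180.0, 0.0, -84.0]
force: [0.3, -1.2, 0.5]
width: 0.0525
grasp_force: 0.0
```

Run:
```python
from h import *
go([.4755,.2148,.204],186.7)
print(robot.get_obs()["joints"].round())
```

```text
t 11.67 pos [0.4778 0.205  0.3174] rot [-0.   0.  -0.7] mm [ -9.9   1.3 113.4] dist 114.0
[ 45.   3. -10.   0. -77. -39.]
```

Call:
{"method": "send_rows", "body": {
  "rows": [
    [0, 0, 0, -4, 1, 15, 0.6],
    [0, 0, -0.7, -10, 1, 40, 0.6],
    [0, 0, -0.7, -10, 1, 65, 0.6],
    [0, 0, -0.7, -10, 1, 85, 0.6],
    [0, 0, -0.7, -10, 1, 100, 0.6],
    [0, 0, -0.7, -10, 1, 110, 0.6],
    [0, 0, -0.7, -10, 1, 113, 0.6],
    [0, 0, -0.7, -10, 1, 113, 0.6]
  ]
}}

```text
t: 12.33
ee_pos: [0.4758, 0.215, 0.204]
tool_rot: [180.0, -0.0, -83.2]
force: [-0.3, -0.0, -0.3]
width: 0.0526
grasp_force: 0.0
```

Call:
{"method": "send_rows", "body": {
  "rows": [
    [0, 0, 0, 0, 0, 0, 0.4],
    [0, 0, 0, 0, 0, 0, 0.3],
    [0, 0, 0, 0, 0, 0, 0.2],
    [0, 0, 0, 0, 0, 0, 0],
    [0, 0, 0, 0, 0, 0, 0],
    [0, 0, 0, 0, 0, 0, 0],
    [0, 0, 0, 0, 0, 0, 0],
    [0, 0, 0, 0, 0, 0, 0]
  ]
}}

```text
t: 13.0
ee_pos: [0.4735, 0.2151, 0.204]
tool_rot: [179.8, -0.0, -83.2]
force: [-12.1, 1.2, 7.5]
width: 0.0113
grasp_force: 30.0
```

The handle is gripped, and the bar sits 2–3 mm nearer than I estimated. I rotate the tool with the lid about the hinge.

Call:
{"method": "send_rows", "body": {
  "rows": [
    [-2, 0, 0, 0, 0.6, -5, 0],
    [-4, 0, 0, 0, 0.2, -10, 0],
    [-6, 0, 0, 0, -0.8, -15, 0],
    [-8.5, 0, 0, 0, -2.6, -21, 0],
    [-11, 0, 0, 0, -4.7, -27, 0],
    [-13.5, 0, 0, 0, -7.1, -33, 0],
    [-15.5, 0, 0, 0, -9.2, -37.6, 0],
    [-17, 0, 0, 0, -10.8, -41, 0]
  ]
}}

```text
t: 13.67
ee_pos: [0.4857, 0.2166, 0.2439]
tool_rot: [162.7, -0.0, -83.2]
force: [-3.1, -0.4, -5.6]
width: 0.0112
grasp_force: 30.0
```

```bash
cat > lid.py <<'E'
from h import *
o=robot.get_obs(); Rm=R.from_euler('xyz',o["tool_rot"],degrees=True).as_matrix()
g=o["ee_pos"]-Rm[:,2]*robot.pinch_z
H=np.array([.6163,.2316,.180]); ux=np.array([np.cos(.117),np.sin(.117),0])
v=g-H; a=np.arctan2(v[2],-v@ux); print("t",o["t"],"bar",g.round(4),"lid angle",a-np.arctan2(43,144),"r",np.hypot(v[2],v@ux),"tool tilt",np.radians(180)-np.arccos(-0.0+Rm[2,2]),o["force"].round(1),o["torque"].round(2),o["width"],o["grasp_force"],o["joints"].round())
E
python3 lid.py
```

```text
t 13.6667 bar [0.4913 0.2173 0.2619] lid angle 0.2865231062041386 r 0.15011846688993727 tool tilt 0.30231115084083005 [-3.1 -0.4 -5.6] [ 0.13 -0.81 -0.06] 0.011186814015094753 29.999778270721436 [ 38.  17.  -0.  -9. -87. -30.]
```

Call:
{"method": "send_rows", "body": {
  "rows": [
    [-2, 0, 0, 0, -0.9, -5, 0],
    [-4, 0, 0, 0, -2, -10, 0],
    [-6, 0, 0, 0, -3.3, -15, 0],
    [-8, 0, 0, 0, -4.7, -19.8, 0],
    [-10, 0, 0, 0, -6.4, -24.6, 0],
    [-12, 0, 0, 0, -8.1, -29.4, 0],
    [-14, 0, 0, 0, -10.1, -34.1, 0],
    [-15, 0, 0, 0, -11.1, -36.4, 0]
  ]
}}

```text
t: 14.33
ee_pos: [0.5063, 0.219, 0.2756]
tool_rot: [147.6, -0.1, -83.1]
force: [-8.1, -1.3, -2.9]
width: 0.0112
grasp_force: 30.0
```

Call:
{"method": "send_rows", "body": {
  "rows": [
    [-1, 0, 0, 0, -0.5, -2.5, 0],
    [-2, 0, 0, 0, -0.9, -5, 0],
    [-2, 0, 0, 0, -0.9, -5, 0],
    [-2, 0, 0, 0, -0.9, -5, 0],
    [-2, 0, 0, 0, -0.9, -5, 0],
    [-2, 0, 0, 0, -0.9, -5, 0]
  ]
}}

```text
t: 14.83
ee_pos: [0.5097, 0.2194, 0.2795]
tool_rot: [145.8, -0.0, -83.1]
force: [-5.5, -0.6, -3.2]
width: 0.0112
grasp_force: 30.0
```

Run:
```python
exec(open("lid.py").read())
im,d=grab("scene"); cv2.imwrite("pics/s7.png",cv2.resize(im[110:290,310:530,::-1],None,fx=3.3,fy=3.3,interpolation=cv2.INTER_CUBIC))
v,u=np.mgrid[0:400,0:640]; P=depthpts("scene",np.c_[u.ravel(),v.ravel()],d).reshape(-1,3)
uy=np.array([-ux[1],ux[0],0]); q=P-H; X=q@ux; Y=q@uy; Z=q[:,2]
m=(X>-.11)&(X<-.03)&(abs(Y)<.125)&(abs(Y)>.06)&(Z>.012)&(Z<.12); print(m.sum(),"lid slope angle",[np.arctan(-np.polyfit(X[m&k],Z[m&k],1)[0]) for k in(Y<0,Y>0)])
```

```text
t 14.8333 bar [0.5202 0.2207 0.295 ] lid angle 0.581646394747896 r 0.15025001445312441 tool tilt 0.5975099867103064 [-5.5 -0.6 -3.2] [-0.08 -1.02  0.17] 0.011158569582174066 30.000748336315155 [  33.   29.   19.  -15. -110.  -27.]
1495 lid slope angle [np.float64(0.5758269064715571), np.float64(0.580785462175327)]
```

View pics/s7.png

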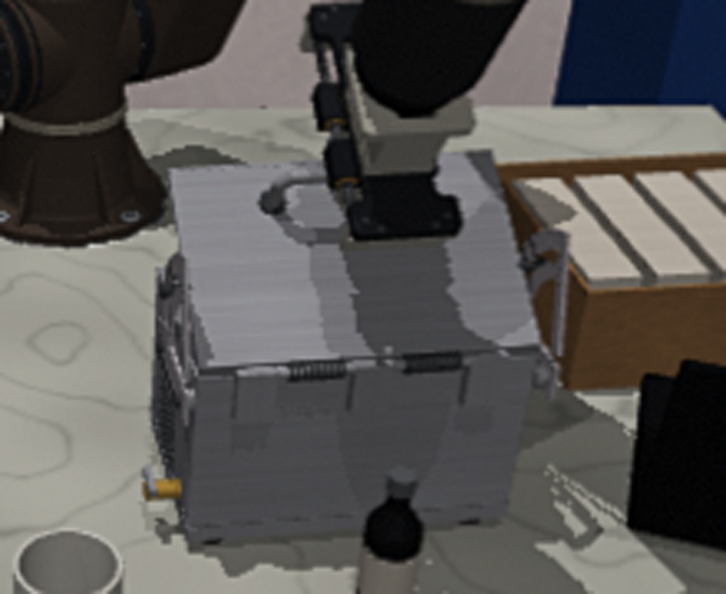

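The picture shows the lid held open by the gripper at about (400,200), with the pin at the right quadrant near (535,255). Depth and kinematics both give about 0.58 rad, inside the 0.50–0.70 band.

```bash
python3 -c "
from rig import robot
print(robot.get_obs()['qvel'].round(2)); print(robot.job_done())"
```

```text
[ 0.13 -0.16 -0.04  0.08 -0.03  0.02]
the job is handed in; nothing more can be done
None
```

I set the stem down flat in the tray, clear of the cup and walls, then raised the lid to about 0.58 rad, between the two lines; the gripper was still holding it steady when I handed the job in at about 15 s.

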